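Move the charged battery pack from the charger to the dust extractor

TASK

The battery pack in the charger is full and the dust extractor has none. Squeeze the two side clips of the pack together to unlatch it, draw it straight up out of the charger without yanking at it while it is still latched, and push it down into the empty battery bay on top of the extractor, gently but fully home, so that both clips have sprung out and hold it there when you let go. Leave the sander, the sanding block and the tin where they are.

Things in the scene. Friction and masses are not known exactly. Their poses are not given: they have to be found in the camera images.
- pack_grip (a point): Grip point of the black battery pack (0.45 kg), on its axis half-way up its two grey clips, 20 mm under its top, 70 mm over its foot. Clip pads, 24 mm wide (x), 32 mm tall, stand on the head's +y and -y sides, 57 mm over their outer faces when free, 47 mm with both pressed to their stops. The head (44 mm high, 45 mm wide in y) reaches 32 mm to -x, 44 mm to +x. z up.
- pack_foot (a point): Middle of the underside of the pack's stem (axes as pack_grip). The stem, 44 (x) x 32 (y) mm and 46 mm long, plugs down into a bay; lowest 4 mm 1.5 mm slimmer all round. A key rib, 10 mm wide and 4 mm deep, is on its +x side. Each clip has a hook that grips 3.5 mm under the bay's lip, passing it only when the foot is 1.5 mm or less off the floor.
- charger_bay (a point): Middle of the mouth of the charger's bay, at rim height; z up. The charger is a grey block 136 (x) x 116 (y) mm, 71 mm high, fixed to the bench. The pack starts latched here, axes alike, its grip point 28.5 mm above this point. It is clear of the bay once its grip point is 70 mm above. The bay is made like the extractor's and pushes the pack up with 7 N.
- extractor: Grey case-shaped dust extractor, 396 wide (y) x 296 deep x 187 mm high, fixed to the bench. Origin on the bench under the bay's axis, 80 mm behind the front (-x) edge; z up. The bay in its deck is a separate black insert, rigidly mounted but not at a fixed height: its mouth and floor lie anywhere from 3 mm below to 3 mm above their nominal heights. Home must be found by feel.
- extractor_bay (a point): Nominal middle of the empty bay's mouth, 191 mm above the bench (axes as extractor; true height up to 3 mm off). Well 46.4 (x) x 34.4 (y) mm, 1.2 mm play a side, 43 mm deep, 3 mm 45-degree lead-in. Keyway on its +x side: pack x must lie along this x. A terminal block stands 5 mm out of the hard floor; it pushes up 4 N at first, 9 N when flush. Pack on the floor: grip point 27 mm above mouth.
- clip_left (a joint): Travel (m) of the clip on the pack's +y side: 0 = free, sprung out; 0.005 = pressed to its stop. Its hook clears the lip from 0.0036 on. Spring: 3 N at 0, 6 N at the stop.
- clip_right (a joint): The same for the clip on the pack's -y side.
- sander: Palm sander standing on its pad behind the charger, 125 mm across, 148 mm tall; origin at the middle of its underside. Leave it alone.
- sanding_block: Black sanding block, 70 x 124 x 34 mm, on the extractor's deck behind the bay; origin at the middle of its underside. Leave it alone.
- filler_tin: Round steel tin with a white label, 104 mm across, 62 mm tall, on the extractor's deck behind the bay; origin at the middle of its underside. Leave it alone.
There are look-alikes about, which are no part of the job. What is shaped like the part that bears charger_bay but purple or yellow is not meant.

How it is judged:
On the way, in this order (a step that is already met when the one before it is completed fails the run):
1. both clips of the pack are squeezed in while it still sits in the charger (value of joint each of clip_left, clip_right above 0.0035 m and z of pack_grip in the frame of charger_bay below 0.034 m), for 0.1 s.
2. the pack is drawn clear of the charger (z of pack_grip in the frame of charger_bay above 0.072 m), for 0.1 s.
At the end, for the whole second after the job is handed in: The pack stands in the extractor's bay, its grip point 22 to 33 mm above the bay's nominal mouth and within 5 mm of its axis, both clips sprung out (under 1.5 mm), let go and at rest; sander, block and tin are within 20 mm of where they were (z of pack_grip in the frame of extractor_bay between 0.022 and 0.033 m and horizontal distance between pack_grip and extractor_bay below 0.005 m and value of joint each of clip_left, clip_right below 0.0015 m and contact force between pack and the fingers below 0.1 N and linear speed of pack below 0.01 m/s); the robot touches nothing.
It fails at once if the pack is yanked or wrenched in the charger: more than 50 N between them (contact force between pack and charger above 50 N).
It fails at once if the pack is forced into the extractor: more than 60 N between them (contact force between pack and extractor above 60 N).
It fails at once if the sander is moved by more than 20 mm (distance of sander from where it was at the start of the episode above 0.02 m).
It fails at once if the sanding block is moved by more than 20 mm (distance of sanding_block from where it was at the start of the episode above 0.02 m).
It fails at once if the tin is moved by more than 20 mm (distance of filler_tin from where it was at the start of the episode above 0.02 m).
It also fails if it takes over 64 s, if anything falls off the work surface, if the arm or the gripper's body presses on something with over 40 N, if the wrist force passes 120 N, or if a joint passes its speed limit or range.

ROBOT

A 7-joint arm with a two-finger parallel gripper is mounted at the origin on the work surface. World frame = base frame: x ahead of the robot, y to its left, z up, the work surface at z = 0. Lengths are in m, angles in rad, forces in N, time in s.
With the tool pointing down it reaches from about 0.425 to 0.975 m from the base axis. Payload 16.7 kg.
Tool frame: the origin (TCP) lies midway between the tips of the shut fingers; the grasp point (between the pads) lies ctrl.grip_depth behind it (ctrl.grip_depth is the distance from the TCP to the grasp point, in m); z points along the fingers, y is the line along which they close (so a half turn about z gives the same grasp; the last joint's range is limited). The gripper opens to 85 mm and grips with 20 to 120 N. Pads are 22 mm wide; open, the fingers measure 114 mm over their backs; the gripper's body (76 mm by 85 mm) begins 54 mm behind the grasp point. The pads swing forward as they close: fully open they stand 13 mm farther back than shut.
Start: joints at [-1.448, 0.426, 0.074, 1.606, -0.034, 1.111, -0.067], TCP at [0.182, 0.65, 0.231] pointing down, gripper open.
Joint ranges: [-2.85, 2.85], [-0.5, 2.14], [-1.23, 1.37], [0.21, 2.46], [-1.02, 4.16], [0.16, 2.05], [-2.73, 2.73]. Speed limits (rad/s): [1.89, 1.89, 2.39, 2.39, 3.01, 3.01, 3.01].

INTERFACE

Orientations are given as a unit quaternion [x, y, z, w].
In Python, from bench import ctrl gives the robot as it stands.
- The arm moves only by the tool carry_out, never from a script. Its argument "targets" is one flat list of numbers, 6 for each row, row after row: the shift along the tool's x, y, z normalised to -1 to 1, where 1 is 0.1 m, then the turn, a rotation vector about the tool's x, y, z normalised to -1 to 1, where 1 is 45 degrees. A call has 1 to 20 rows; each row shifts and turns the commanded pose from where the row before left it, along the tool's axes as they then stand; what a row does not reach is not made up. A row lasts 1/10 s, in which the tool goes at most 50 mm and 8.59 degrees, less where a joint would pass 70% of its speed; a pose out of reach is approached as far as the arm can. A call with a number of a shift or a turn outside -1 to 1 is refused whole. A call with a gripper value outside its range is refused whole. "gripper" is the opening in per cent of the stroke, from 0 (shut) to 100 (fully open), set as the call begins (left out, the last holds). The fingers move at their own pace and stop on an object; "newtons" is the grip in N (left out, the last holds). Time passes only in rows, so rows that do not move let the fingers close. It gives the time, the measured TCP pose, the force, the opening and the grip force at its end, in the units of the state.
- ctrl.read_state(): the state, without advancing time (a new reading comes with each control period).
- ctrl.read_camera(name): name is "side" or "top"; returns a dict with "frame" (420x560x3 uint8, red, green, blue), "z_map" (420x560 float32, m along the optical axis (not along the pixel's ray), 0 where there is no reading), "vfov" (degrees; the focal length in pixels is half the picture's height over the tangent of half this angle, whatever the lens; pixels are square), "cx", "cy" (the principal point, pixels), "eye" and "orientation" of the camera in the world. Camera axes: x right, y down, z forward; pixel columns grow to the right and rows downward; lengths in m; the calibration is good to about 2 mm. A picture is of the moment at which its call begins.
- ctrl.sign_off(): hands the job in; it is judged then, once.
The state is a dict: "time_s": time; "joint_positions": joint angles; "joint_velocities": joint speeds; "joint_torque": joint torques, N m; "eef_pos": TCP position; "eef_rot": TCP orientation; "wrist_force": force on the tool from outside, world axes, zero at the start; "wrist_torque": the same for the moment, N m; "grip_width": opening from 0.0 (shut) to 1.0 (fully open); "grasp_force": force on a finger pad.
Only numpy, scipy, OpenCV 4.12 (cv2) and the standard library are available. Lean on these libraries where they do the work, as an engineer would, in place of code of your own. Each camera call takes 0.05 s, during which the arm holds its last target. There are 200 camera calls.

## Working session

There is one attempt and no reset: what is moved stays moved. The work goes in short steps, Python scripts to look and compute and a tool call to move; the robot and the scene stay as the last step left them, time stands still between calls to the robot, and variables do not carry over. Pictures are saved under pics/ and viewed, at most 10 in all, crops included, and the job is handed in when it is done.

Besides the shell and the picture viewer there is one more tool, called after "Request:" as a command line: name --argument value ..., lists and objects as JSON in quotes. carry_out: Moves the arm, as the interface text tells. Its arguments: {"type":"object","properties":{"targets":{"type":"array"},"gripper":{"type":"number"},"newtons":{"type":"number"}},"required":["targets"]}

```bash
mkdir -p pics; ls; cat > h.py <<'E'
import numpy as np, cv2, pickle
from scipy.spatial.transform import Rotation as R
from bench import ctrl
def shot(n):
    c=ctrl.read_camera(n); pickle.dump(c,open(f'{n}.pkl','wb')); return c
def load(n): return pickle.load(open(f'{n}.pkl','rb'))
def cloud(c):
    z=c['z_map'];h,w=z.shape;f=h/2/np.tan(np.radians(c['vfov'])/2)
    v,u=np.mgrid[:h,:w];P=np.stack([(u-c['cx'])/f*z,(v-c['cy'])/f*z,z],-1)
    W=P@R.from_quat(c['orientation']).as_matrix().T+np.array(c['eye']);W[z==0]=np.nan;return W
def st():
    s=ctrl.read_state()
    for k in ('time_s','eef_pos','eef_rot','wrist_force','grip_width','grasp_force'):print(k,np.round(s[k],4))
    return s
E
python3 - <<'E'
from h import *
s=st();print(ctrl.grip_depth)
for n in('top','side'):
    c=shot(n);print(n,c['eye'],c['orientation'],c['vfov'],c['cx'],c['cy']);cv2.imwrite(f'pics/{n}0.png',c['frame'][:,:,::-1])
E
```

```text
pics
time_s 0.0
eef_pos [0.1818 0.6496 0.2306]
eef_rot [ 1.360e-01  9.907e-01 -6.000e-04 -0.000e+00]
wrist_force [-1.1217  0.309   1.3129]
grip_width 1.0049
grasp_force 0.0
0.0187
top [ 0.34451909 -0.03106086  1.08223281] [-0.70085315  0.7063693  -0.06673719  0.07343995] 54.76823819704878 282.1109505846296 201.9395221936368
side [-0.05947615 -0.59612738  1.11584594] [ 0.86672644 -0.36126043  0.13405095 -0.31671206] 48.62770741092223 286.10881441298744 202.81880526070077
```

View pics/top0.png

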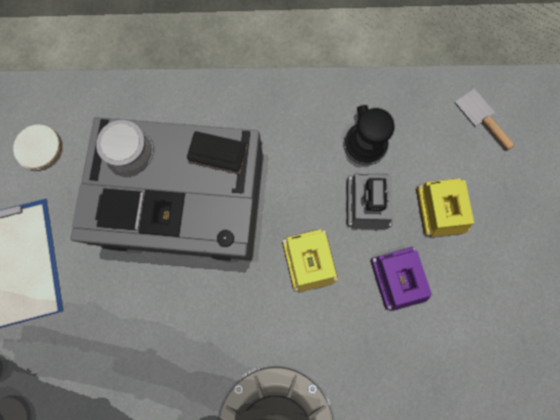

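View pics/side0.png

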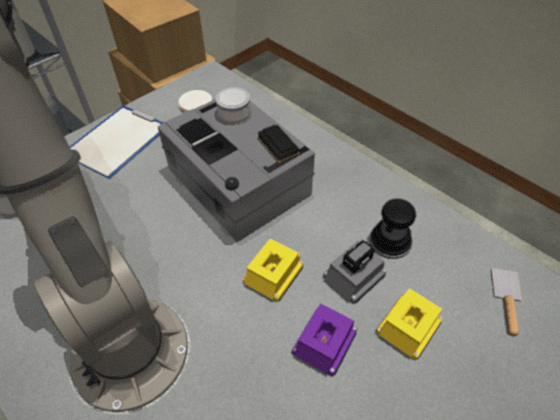

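The top view shows three kinds of charger-shaped block. The grey one at (372,200) holds the black pack at (376,193). The yellow ones at (310,261) and (446,208) and the purple one at (402,278) are empty look-alikes. Grey with the pack in it fits the description. The extractor bay is the black insert at (165,213).

```bash
python3 - <<'E'
from h import *
c=load('top');W=cloud(c);f=c['frame'][:,:,::-1]
a=cv2.resize(f[160:240,330:410],(400,400),interpolation=cv2.INTER_CUBIC)
b=cv2.resize(f[173:253,125:205],(400,400),interpolation=cv2.INTER_CUBIC)
s=load('side');g=s['frame'][:,:,::-1]
cv2.imwrite('pics/crop.png',np.hstack([a,b]))
for n,(u0,u1,v0,v1) in dict(ch=(345,396,165,235),ex=(70,265,115,262)).items():
    w=W[v0:v1,u0:u1];
    h,e=np.histogram(w[...,2],np.arange(0,.26,.005));print(n,[(round(x,3),k) for x,k in zip(e,h) if k>15])
print(np.round(W[185:210:3,362:392:3,2],3)); print(np.round(W[197:232:3,146:186:3,2],3))
E
```

```text
ch [(np.float64(0.0), np.int64(671)), (np.float64(0.005), np.int64(54)), (np.float64(0.015), np.int64(78)), (np.float64(0.02), np.int64(213)), (np.float64(0.025), np.int64(99)), (np.float64(0.03), np.int64(47)), (np.float64(0.035), np.int64(31)), (np.float64(0.04), np.int64(61)), (np.float64(0.045), np.int64(85)), (np.float64(0.05), np.int64(81)), (np.float64(0.055), np.int64(51)), (np.float64(0.06), np.int64(57)), (np.float64(0.065), np.int64(177)), (np.float64(0.07), np.int64(649)), (np.float64(0.075), np.int64(30)), (np.float64(0.08), np.int64(17)), (np.float64(0.085), np.int64(17)), (np.float64(0.09), np.int64(22)), (np.float64(0.095), np.int64(22)), (np.float64(0.1), np.int64(32)), (np.float64(0.105), np.int64(26)), (np.float64(0.11), np.int64(54)), (np.float64(0.115), np.int64(279)), (np.float64(0.12), np.int64(258))]
ex [(np.float64(0.0), np.int64(2929)), (np.float64(0.005), np.int64(68)), (np.float64(0.01), np.int64(29)), (np.float64(0.015), np.int64(25)), (np.float64(0.02), np.int64(32)), (np.float64(0.025), np.int64(29)), (np.float64(0.03), np.int64(31)), (np.float64(0.035)
[... 2350 characters left out ...]
94 0.196 0.184 0.154 0.15  0.151 0.152 0.19  0.192 0.195 0.195
  0.193 0.187]
 [0.194 0.192 0.193 0.171 0.15  0.147 0.157 0.156 0.192 0.192 0.19  0.191
  0.189 0.192]
 [0.194 0.192 0.194 0.167 0.152 0.15  0.154 0.157 0.194   nan 0.191 0.193
  0.184 0.186]
 [0.192 0.191 0.192 0.178 0.15  0.151 0.156 0.156 0.192 0.192 0.194 0.19
  0.187 0.188]
 [0.194 0.194 0.189 0.175 0.155 0.15  0.151 0.152 0.193 0.191 0.193 0.194
  0.187 0.188]
 [0.193 0.191 0.194 0.193 0.195 0.193 0.193 0.192 0.194 0.195 0.194 0.194
  0.186 0.187]
 [0.191 0.193 0.192 0.192 0.193 0.194 0.193 0.193 0.194 0.193 0.193 0.194
  0.186 0.186]
 [0.195 0.195 0.193 0.196 0.194 0.193 0.193 0.195 0.191 0.194 0.193 0.192
  0.186 0.189]]
```

View pics/crop.png

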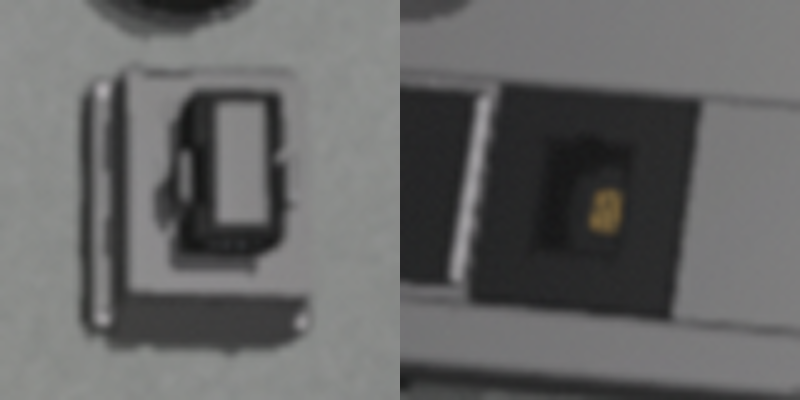

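The left crop shows the grey charger with the pack. The pack's head spans crop rows 90–250 and its clips are the notches at crop row ~172. The right crop shows the empty bay at crop (590,200), with its keyway notch at the top, which is about world +x. Next I measure poses from the clouds.

```bash
python3 - <<'E'
from h import *
from scipy.ndimage import median_filter
def rect(p,name):
    (c,s,a)=cv2.minAreaRect((p[:,:2]*1000).astype(np.float32));print(name,len(p),np.round(c,1),np.round(s,1),round(a,2))
for n,boxes in dict(top=((345,396,165,235),(70,265,115,262)),side=((320,390,230,305),(155,320,85,240))).items():
    c=load(n);W=cloud(c);
    for k,lo,hi in((0,.110,.13),(0,.066,.077),(0,.013,.03),(1,.18,.197)):
        u0,u1,v0,v1=boxes[k];w=W[v0:v1,u0:u1];m=((w[...,2]>lo)&(w[...,2]<hi)).astype(np.uint8)
        m=cv2.morphologyEx(m,cv2.MORPH_OPEN,np.ones((3,3)))
        nl,l,s,_=cv2.connectedComponentsWithStats(m);i=1+s[1:,4].argmax();p=w[l==i];rect(p,f'{n} {lo} z={np.median(p[:,2]):.4f}')
    if n=='top':
        w=W[190:235,145:185];m=w[...,2]<.180
        nl,l,s,_=cv2.connectedComponentsWithStats(m.astype(np.uint8));i=1+s[1:,4].argmax();p=w[l==i];rect(p,'well')
        q=np.isfinite(w[...,2])&(w[...,2]>.188);print('insert z',np.median(w[q][:,2]))
    # pack/charger: grey light label vs black
E
```

```text
top 0.11 z=0.1199 545 [ 560.8 -255.4] [44.9 77.3] 89.05
top 0.066 z=0.0716 702 [ 560.2 -256. ] [ 92.8 111.7] 87.59
top 0.013 z=0.0224 232 [ 548.5 -203. ] [ 13.8 106.8] 88.26
top 0.18 z=0.1879 17275 [571.4 240.4] [397.8 296. ] 84.44
well 283 [508.8 254.4] [29.4 50. ] 78.54
insert z 0.19296729061731194
side 0.11 z=0.1198 424 [ 558.4 -256.4] [44.8 78.4] 88.67
side 0.066 z=0.0714 617 [ 558.4 -255.6] [ 93.8 115.9] 86.99
side 0.013 z=0.0219 285 [ 554.5 -306.9] [ 16.8 142.9] 85.8
side 0.18 z=0.1880 7251 [569.9 240.2] [401.9 297.4] 84.52
```

```bash
python3 - <<'E'
from h import *
def cr(n,u,v,w,h,s=10):
    f=load(n)['frame'][v:v+h,u:u+w,::-1].astype(float);f=np.clip((f/255)**.55*255,0,255).astype(np.uint8)
    f=cv2.resize(f,(w*s,h*s),interpolation=cv2.INTER_CUBIC)
    for i in range(0,w,5):cv2.line(f,(i*s,0),(i*s,6),(0,0,255),1)
    for i in range(0,h,5):cv2.line(f,(0,i*s),(6,i*s),(0,0,255),1)
    return f
a=np.hstack([cr('top',360,180,40,30),cr('side',335,235,40,30)])
b=np.hstack([cr('top',142,200,40,30),cr('side',195,135,40,30)])
cv2.imwrite('pics/crop2.png',np.vstack([a,b]))
E
```

```text
(no output)
```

View pics/crop2.png

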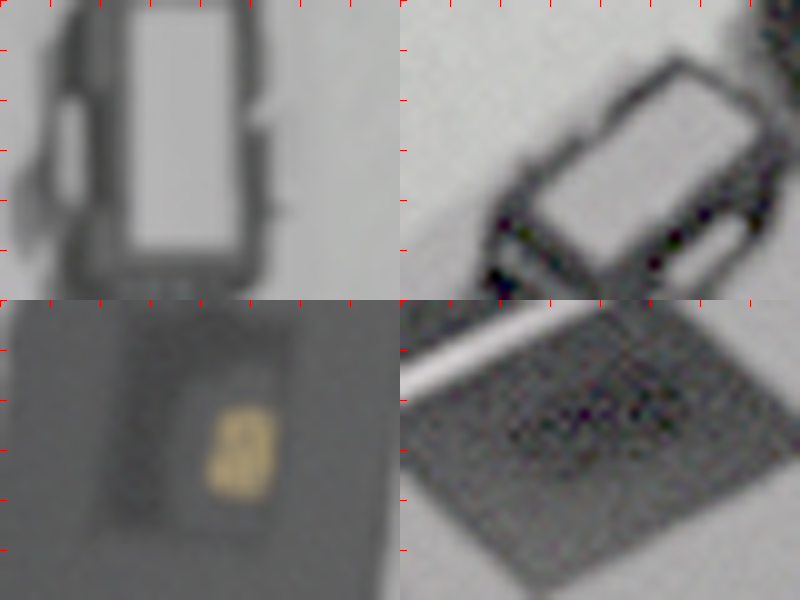

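```bash
python3 - <<'E'
from h import *
def at(n,u,v,z):
    c=load(n);f=210/np.tan(np.radians(c['vfov'])/2)
    d=R.from_quat(c['orientation']).apply([(u-c['cx'])/f,(v-c['cy'])/f,1]);e=np.array(c['eye']);return np.round((e+d*(z-e[2])/d[2])[:2]*1000,1)
print('clip',at('top',366.7,194.5,.1),at('top',366.7,189,.1),at('top',366.7,200,.1))
o=lambda x,y:(142+x/10-.5,200+(y-300)/10-.5)
for q in((130,315),(295,325),(265,540),(95,530)):print('well',at('top',*o(*q),.192))
o1=lambda x,y:(125+(x-400)/5-.5,173+y/5-.5)
for q in((490,85),(698,100),(672,318),(468,300)):print('ins',at('top',*o1(*q),.192))
o2=lambda x,y:(195+(x-400)/10-.5,135+(y-300)/10-.5)
for q in((800,450),(540,595),(400,425),(690,310)):print('sideins',at('side',*o2(*q),.192))
# slices of pack by x using world cloud: y-width
for n,(u0,u1,v0,v1) in dict(top=(345,396,165,235),side=(320,390,230,305)).items():
    w=cloud(load(n))[v0:v1,u0:u1].reshape(-1,3);w=w[(w[:,2]>.09)&(w[:,2]<.117)]
    s=-1 if n=='side' else 1
    for x in range(515,610,4):
        p=w[(abs(w[:,0]*1000-x)<3)]
        if len(p):print(n,x,np.round([p[:,1].min()*1000,p[:,1].max()*1000],0),len(p))
E
```

```text
clip [ 559.1 -231.9] [ 573.1 -232.6] [ 545.2 -231.2]
well [528.4 263.7]
well [525.8 226.4]
well [477.1 230.8]
well [479.6 268.8]
ins [555.2 292.4]
ins [547.4 197.8]
ins [448.8 205.3]
ins [457.5 296.2]
sideins [536.9 198. ]
sideins [446.6 205.1]
sideins [462.1 287.9]
sideins [553.6 266.4]
top 523 [-276. -232.] 41
top 527 [-274. -232.] 13
top 531 [-277. -231.] 8
top 535 [-277. -231.] 8
top 539 [-281. -232.] 9
top 543 [-282. -226.] 19
top 547 [-281. -226.] 25
top 551 [-283. -226.] 22
top 555 [-284. -226.] 27
top 559 [-283. -226.] 24
top 563 [-283. -226.] 18
top 567 [-279. -227.] 21
top 571 [-276. -234.] 12
top 575 [-274. -233.] 8
top 579 [-277. -233.] 9
top 583 [-234. -233.] 5
top 587 [-277. -234.] 10
top 591 [-278. -234.] 12
top 595 [-275. -234.] 6
top 599 [-275. -234.] 8
side 515 [-260. -260.] 1
side 519 [-275. -234.] 45
side 523 [-277. -233.] 88
side 527 [-277. -233.] 20
side 531 [-277. -273.] 9
side 535 [-277. -242.] 9
side 539 [-283. -230.] 12
side 543 [-284. -227.] 22
side 547 [-284. -229.] 29
side 551 [-284. -230.] 24
side 555 [-284. -228.] 21
side 559 [-285. -230.] 18
side 563 [-284. -231.] 18
side 567 [-282. -241.] 12
side 571 [-278. -233.] 10
side 575 [-279. -237.] 10
side 579 [-279. -234.] 11
side 583 [-279. -234.] 10
side 587 [-281. -278.] 8
side 591 [-279. -236.] 9
side 595 [-278. -236.] 6
side 599 [-267. -267.] 1
```

The pack's clips span x 0.541–0.568 and its head 0.521–0.600, so pack +x is about world +x. The grip is at (0.554, -0.256, 0.0995) with yaw about -2°. The bay is at (0.5025, 0.247), yaw -5.5°, and its insert rim is about 0.193 high. I'll raise the tool and swing it over.

Request:
carry_out --targets '[0,0,-0.4,0,0,-0.15,0,0,-0.4,0,0,-0.15,0,0,-0.4,0,0,0,0,0,-0.4,0,0,0,-0.28,-0.34,0,0,0,0,-0.28,-0.34,0,0,0,0,-0.28,-0.34,0,0,0,0,-0.28,-0.34,0,0,0,0,-0.28,-0.34,0,0,0,0,-0.28,-0.34,0,0,0,0,-0.28,-0.34,0,0,0,0,-0.28,-0.34,0,0,0,0,-0.28,-0.34,0,0,0,0,-0.28,-0.34,0,0,0,0]' --gripper 100

```text
time_s: 1.5
eef_pos: [0.4497, 0.2981, 0.3912]
eef_rot: [0.019, 1.0, -0.0, -0.0]
wrist_force: [1.3, 0.8, -0.0]
grip_width: 0.997
grasp_force: 0.0
```

Request:
carry_out --targets '[-0.09,-0.394,0,0,0,0,-0.09,-0.394,0,0,0,0,-0.09,-0.394,0,0,0,0,-0.09,-0.394,0,0,0,0,-0.09,-0.394,0,0,0,0,-0.09,-0.394,0,0,0,0,-0.09,-0.394,0,0,0,0,-0.09,-0.394,0,0,0,0,-0.09,-0.394,0,0,0,0,-0.09,-0.394,0,0,0,0,-0.09,-0.394,0,0,0,0,-0.09,-0.394,0,0,0,0,-0.09,-0.394,0,0,0,0,-0.09,-0.394,0,0,0,0,0,0,0,0,0,0,0,0,0,0,0,0]'

```text
time_s: 3.1
eef_pos: [0.554, -0.2569, 0.3907]
eef_rot: [0.02, 1.0, -0.0, -0.001]
wrist_force: [0.2, 0.1, -0.0]
grip_width: 0.997
grasp_force: 0.0
```

Request:
carry_out --targets '[0,-0.01,0.3,0,0,0,0,0,0.3,0,0,0,0,0,0.3,0,0,0,0,0,0.3,0,0,0,0,0,0.3,0,0,0,0,0,0.3,0,0,0,0,0,0.3,0,0,0,0,0,0.3,0,0,0,0,0,0.1,0,0,0,0,0,0.1,0,0,0,0,0,0.1,0,0,0,0,0,0.1,0,0,0,0,0,0.1,0,0,0,0,0,0.1,0,0,0,0,0,0.1,0,0,0,0,0,0,0,0,0,0,0,0,0,0,0]'

```text
time_s: 4.8
eef_pos: [0.5543, -0.2573, 0.0812]
eef_rot: [0.019, 1.0, -0.0, -0.0]
wrist_force: [-0.0, 0.6, 0.5]
grip_width: 1.001
grasp_force: 0.0
```

```bash
python3 - <<'E'
from h import *
st()
a=shot('top')['frame'][150:250,320:420,::-1];b=shot('side')['frame'][215:315,310:410,::-1]
cv2.imwrite('pics/grasp.png',cv2.resize(np.hstack([a,b]),(800,400),interpolation=cv2.INTER_CUBIC))
E
```

```text
time_s 4.8
eef_pos [ 0.5543 -0.2573  0.0812]
eef_rot [ 1.880e-02  9.998e-01 -0.000e+00 -2.000e-04]
wrist_force [-0.0149  0.5984  0.486 ]
grip_width 1.0006
grasp_force 0.0
```

View pics/grasp.png

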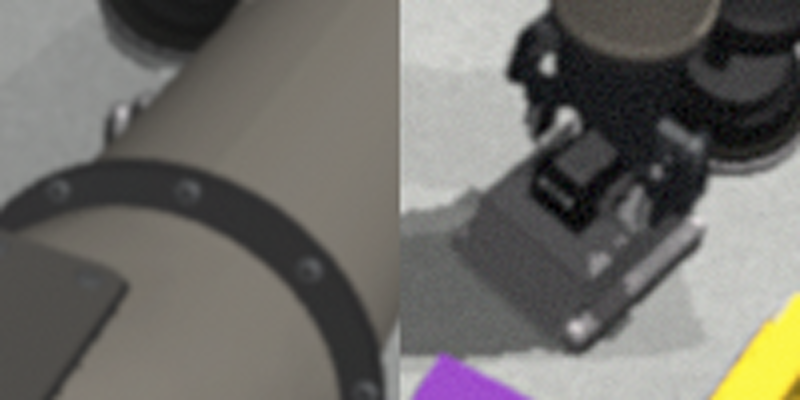

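The side crop (right half) shows the fingers either side of the pack head at crop (575,170), with the forces near zero. I'll nudge 1 mm towards +y and squeeze.

Request:
carry_out --targets '[0,0.01,0,0,0,0,0,0,0,0,0,0,0,0,0,0,0,0,0,0,0,0,0,0,0,0,0,0,0,0,0,0,0,0,0,0,0,0,0,0,0,0,0,0,0,0,0,0,0,0,0,0,0,0,0,0,0,0,0,0]' --gripper 0 --newtons 25

```text
time_s: 5.9
eef_pos: [0.555, -0.2551, 0.0821]
eef_rot: [0.018, 1.0, 0.001, 0.0]
wrist_force: [-1.7, 7.9, 14.3]
grip_width: 0.517
grasp_force: 23.5
```

Request:
carry_out --targets '[0,0.008,-0.01,0,0,0,0,0,0,0,0,0,0,0,0,0,0,0]'

```text
time_s: 6.2
eef_pos: [0.5548, -0.2549, 0.0826]
eef_rot: [0.018, 1.0, 0.0, 0.0]
wrist_force: [0.2, 3.7, 3.2]
grip_width: 0.514
grasp_force: 24.9
```

Request:
carry_out --targets '[0,0,-0.02,0,0,0,0,0,-0.02,0,0,0,0,0,0,0,0,0]'

```text
time_s: 6.5
eef_pos: [0.5545, -0.2553, 0.0865]
eef_rot: [0.019, 1.0, -0.0, 0.0]
wrist_force: [2.0, 3.3, 0.4]
grip_width: 0.511
grasp_force: 26.1
```

Low force: it is unlatched or moving freely. Continuing slowly.

Request:
carry_out --targets '[0,0,-0.03,0,0,0,0,0,-0.03,0,0,0,0,0,-0.03,0,0,0,0,0,-0.03,0,0,0,0,0,0,0,0,0]'

```text
time_s: 7.0
eef_pos: [0.5544, -0.2554, 0.0987]
eef_rot: [0.019, 1.0, -0.0, 0.0]
wrist_force: [-1.3, 0.8, -3.5]
grip_width: 0.506
grasp_force: 27.1
```

```bash
python3 - <<'E'
from h import *
st()
b=shot('side')['frame'][215:315,310:410,::-1]
cv2.imwrite('pics/lift.png',cv2.resize(b,(500,500),interpolation=cv2.INTER_CUBIC))
E
```

```text
time_s 7.0
eef_pos [ 0.5544 -0.2554  0.0987]
eef_rot [ 1.870e-02  9.998e-01 -0.000e+00  1.000e-04]
wrist_force [-1.3306  0.7866 -3.5234]
grip_width 0.5061
grasp_force 27.1352
```

View pics/lift.png

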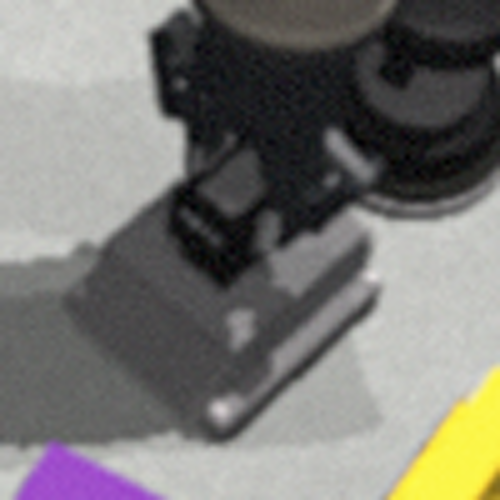

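The head at (225,200) has risen with the fingers. I'll check the pack's height against the TCP.

```bash
cat >> h.py <<'E'
def packtop(uv):
    c=load('side');W=cloud(c);u0,u1,v0,v1=uv;w=W[v0:v1,u0:u1]
    return w
E
python3 - <<'E'
from h import *
w=packtop((344,366,240,275));print(np.round(w[::3,::2,2],3))
E
```

```text
[[ 0.001  0.001  0.152  0.172  0.175  0.146  0.176  0.182  0.202  0.204
   0.208]
 [-0.002  0.002  0.145  0.149  0.141  0.141  0.072  0.133  0.178  0.197
   0.203]
 [ 0.002  0.002  0.121  0.135  0.132  0.135  0.135  0.135  0.136  0.185
   0.187]
 [-0.001 -0.001  0.132  0.133  0.134  0.137  0.135  0.135  0.135  0.171
   0.174]
 [ 0.07   0.13   0.133  0.134  0.136  0.137  0.137  0.134  0.136  0.136
   0.156]
 [ 0.118  0.127  0.131  0.132  0.134  0.135  0.136  0.138  0.134  0.133
   0.145]
 [ 0.108  0.115  0.119  0.123  0.133  0.133  0.134  0.132  0.133  0.131
   0.134]
 [ 0.098  0.105  0.108  0.115  0.12   0.125  0.13   0.133  0.129  0.115
   0.12 ]
 [ 0.067  0.074  0.102  0.103  0.107  0.118  0.122  0.12   0.114  0.102
   0.111]
 [ 0.07   0.069  0.07   0.074  0.099  0.105  0.11   0.104  0.074  0.072
   0.071]
 [ 0.068  0.072  0.073  0.07   0.066  0.075  0.097  0.069  0.071  0.071
   0.073]
 [ 0.072  0.076  0.075  0.076  0.072  0.067  0.071  0.072  0.072  0.073
   0.071]]
```

Request:
carry_out --targets '[0,0,-0.05,0,0,0,0,0,-0.05,0,0,0,0,0,-0.05,0,0,0,0,0,-0.05,0,0,0,0,0,-0.05,0,0,0,0,0,-0.05,0,0,0,0,0,-0.05,0,0,0,0,0,-0.05,0,0,0,0,0,-0.2,0,0,0,0,0,-0.2,0,0,0,0,0,-0.2,0,0,0,0,0,-0.2,0,0,0,0,0,-0.2,0,0,0,0,0,-0.2,0,0,0,0,0,-0.2,0,0,0,0,0,-0.1,0,0,0,0,0,0,0,0,0]' --newtons 30

```text
time_s: 8.75
eef_pos: [0.5548, -0.2556, 0.2895]
eef_rot: [0.019, 1.0, -0.0, 0.001]
wrist_force: [-0.5, 0.1, -4.8]
grip_width: 0.501
grasp_force: 33.4
```

Request:
carry_out --targets '[0.051,0.2,0,0,0,0,0.051,0.357,0,0,0,0,0.051,0.357,0,0,0,0,0.051,0.357,0,0,0,0,0.051,0.357,0,0,0,0,0.051,0.357,0,0,0,0,0.051,0.357,0,0,0,0,0.051,0.357,0,0,0,0,0.051,0.357,0,0,0,0,0.051,0.357,0,0,0,0,0.051,0.357,0,0,0,0,0.051,0.357,0,0,0,0,0.051,0.357,0,0,0,0,0.051,0.357,0,0,0,0,0,0.157,0,0,0,0.075,0,0,0,0,0,0,0,0,0,0,0,0]'

```text
time_s: 10.45
eef_pos: [0.5013, 0.2464, 0.2873]
eef_rot: [0.048, 0.999, -0.001, -0.001]
wrist_force: [-0.3, -0.8, -4.8]
grip_width: 0.499
grasp_force: 33.4
```

```bash
python3 - <<'E'
from h import *
st()
b=shot('side')['frame'][60:210,130:280,::-1]
a=shot('top')['frame'][140:290,95:245,::-1]
cv2.imwrite('pics/over.png',cv2.resize(np.hstack([b,a]),(800,400),interpolation=cv2.INTER_CUBIC))
E
```

```text
time_s 10.45
eef_pos [0.5013 0.2464 0.2873]
eef_rot [ 4.760e-02  9.989e-01 -7.000e-04 -5.000e-04]
wrist_force [-0.3129 -0.8074 -4.8293]
grip_width 0.499
grasp_force 33.4418
```

View pics/over.png

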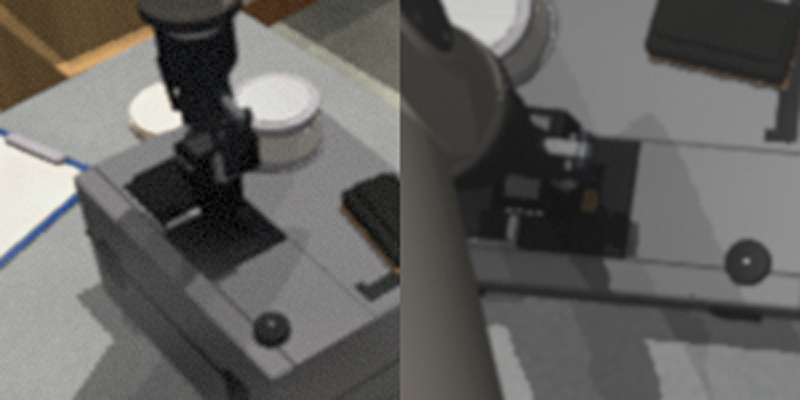

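The side crop (left) shows the pack hanging upright over the insert at about crop (225,190), and the top crop (right) shows the bay still partly visible at (590,200). I'll check the pack in the hand.

```bash
python3 - <<'E'
from h import *
T=R.from_quat([.0476,.9989,0,0]);p0=np.array([.5013,.2464,.2873])
for n in('top','side'):
    w=cloud(load(n)).reshape(-1,3);w=w[np.all(abs(w-np.array([.5,.247,.28]))<[.08,.06,.07],axis=1)]
    q=T.inv().apply(w-p0)*1000; q=q*[-1,1,-1]  # x fwd, y, z up rel TCP
    print(n,len(q))
    for z in range(-60,45,8):
        s=q[abs(q[:,2]-z)<4]
        if len(s)>3:print(z,len(s),'x',np.round(np.percentile(s[:,0],[1,10,50,99]),0),'y',np.round(np.percentile(s[:,1],[1,50,99]),0))
    s=q[(q[:,0]<-20)&(q[:,0]>-28)&(abs(q[:,1])<15)];print('top z near front',np.round(np.percentile(s[:,2],[10,50,90]),1),len(s))
E
```

```text
top 666
-44 16 x [-20. -17.  -9.   3.] y [-18. -17. -17.]
-36 12 x [-22. -21. -13.  -1.] y [-18. -17. -15.]
-28 11 x [-21. -19. -11.  -4.] y [-18. -18. -17.]
-4 17 x [-31. -31. -31.  33.] y [-24. -23.   9.]
4 35 x [-32. -31. -20.  43.] y [-29. -24.  16.]
12 39 x [-31. -31. -16.  43.] y [-31. -24.  11.]
20 46 x [-32. -31. -15.  42.] y [-33. -24.   5.]
28 66 x [-32. -31. -11.  45.] y [-30. -24.  16.]
36 356 x [-31. -28. -16.  43.] y [-25.  -8.  18.]
44 5 x [-11. -11. -10.  -5.] y [-39. -32. -29.]
top z near front [34.7 36.6 38. ] 70
side 786
-52 23 x [-23. -22.  -5.  19.] y [-18. -14.   9.]
-44 39 x [-24. -22. -12.  19.] y [-20. -15.  11.]
-36 49 x [-24. -23.  -9.  21.] y [-21. -15.  13.]
-28 36 x [-23. -22.  -6.  20.] y [-20. -16.  15.]
-20 36 x [-24. -21.  -3.  20.] y [-20. -17. -15.]
-12 22 x [-23. -15.  -2.  35.] y [-22. -17. -14.]
-4 41 x [-33. -32. -17.  42.] y [-25. -23.  15.]
4 59 x [-34. -32. -12.  40.] y [-31. -23.  13.]
12 72 x [-34. -32. -11.  42.] y [-37. -23.  19.]
20 68 x [-34. -32.  -7.  42.] y [-38. -24.  17.]
28 75 x [-34. -32. -17.  40.] y [-37. -23.  23.]
36 151 x [-32. -29. -14.  40.] y [-36.  -4.  27.]
44 22 x [-13. -12.  -6.   4.] y [-48.  21.  31.]
top z near front [-45.  -31.1  37.2] 63
```

Request:
carry_out --targets '[-0.012,0.012,0.05,0,0,0,0,0,0.1,0,0,0,0,0,0.1,0,0,0,0,0,0.1,0,0,0,0,0,0,0,0,0,0,0,0,0,0,0]'

```text
time_s: 11.15
eef_pos: [0.5029, 0.2478, 0.253]
eef_rot: [0.048, 0.999, -0.0, -0.0]
wrist_force: [0.7, -0.2, -5.0]
grip_width: 0.501
grasp_force: 33.4
```

Request:
carry_out --targets '[0,0,0.04,0,0,0,0,0,0.04,0,0,0,0,0,0,0,0,0]'

```text
time_s: 11.45
eef_pos: [0.5028, 0.2478, 0.2448]
eef_rot: [0.048, 0.999, -0.0, -0.0]
wrist_force: [0.8, -0.6, -3.6]
grip_width: 0.502
grasp_force: 33.4
```

Request:
carry_out --targets '[0,0,0.03,0,0,0,0,0,0.02,0,0,0,0,0,0,0,0,0]'

```text
time_s: 11.75
eef_pos: [0.5029, 0.2478, 0.24]
eef_rot: [0.048, 0.999, -0.0, -0.0]
wrist_force: [-1.1, -0.9, -4.4]
grip_width: 0.502
grasp_force: 33.4
```

Request:
carry_out --targets '[0,0,0.03,0,0,0,0,0,0.03,0,0,0,0,0,0.03,0,0,0,0,0,0,0,0,0]'

```text
time_s: 12.15
eef_pos: [0.5028, 0.2478, 0.2308]
eef_rot: [0.048, 0.999, -0.0, -0.0]
wrist_force: [-0.4, -0.4, -5.1]
grip_width: 0.501
grasp_force: 33.4
```

Request:
carry_out --targets '[0,0,0.04,0,0,0,0,0,0.04,0,0,0,0,0,0.04,0,0,0,0,0,0.03,0,0,0,0,0,0,0,0,0]'

```text
time_s: 12.65
eef_pos: [0.5028, 0.2478, 0.2158]
eef_rot: [0.048, 0.999, -0.0, -0.0]
wrist_force: [0.0, 0.3, -4.1]
grip_width: 0.5
grasp_force: 33.4
```

Request:
carry_out --targets '[0,0,0.02,0,0,0,0,0,0.02,0,0,0,0,0,0,0,0,0]'

```text
time_s: 12.95
eef_pos: [0.5029, 0.2479, 0.2121]
eef_rot: [0.048, 0.999, -0.0, -0.0]
wrist_force: [-0.0, 0.4, -4.2]
grip_width: 0.5
grasp_force: 33.4
```

Request:
carry_out --targets '[0,0,0.02,0,0,0,0,0,0,0,0,0]'

```text
time_s: 13.15
eef_pos: [0.5029, 0.2479, 0.2101]
eef_rot: [0.048, 0.999, -0.0, -0.0]
wrist_force: [-0.2, -1.3, -4.4]
grip_width: 0.501
grasp_force: 33.4
```

Request:
carry_out --targets '[0,0,0.02,0,0,0,0,0,0,0,0,0]'

```text
time_s: 13.35
eef_pos: [0.5031, 0.248, 0.2084]
eef_rot: [0.048, 0.999, 0.0, 0.0]
wrist_force: [0.7, -0.2, -0.0]
grip_width: 0.499
grasp_force: 34.3
```

Request:
carry_out --targets '[0,0,0.01,0,0,0,0,0,0,0,0,0]'

```text
time_s: 13.55
eef_pos: [0.5031, 0.248, 0.2074]
eef_rot: [0.048, 0.999, 0.0, 0.0]
wrist_force: [-0.7, -0.2, 1.9]
grip_width: 0.501
grasp_force: 34.5
```

Request:
carry_out --targets '[0,0,0.01,0,0,0,0,0,0,0,0,0]'

```text
time_s: 13.75
eef_pos: [0.5031, 0.2479, 0.2064]
eef_rot: [0.048, 0.999, 0.0, 0.0]
wrist_force: [0.5, -0.3, 3.3]
grip_width: 0.494
grasp_force: 34.7
```

Request:
carry_out --targets '[0,0,0.01,0,0,0,0,0,0,0,0,0]'

```text
time_s: 13.95
eef_pos: [0.5031, 0.248, 0.2053]
eef_rot: [0.048, 0.999, 0.0, 0.0]
wrist_force: [-1.1, -0.5, 2.9]
grip_width: 0.502
grasp_force: 34.9
```

Request:
carry_out --targets '[0,0,0.01,0,0,0,0,0,0,0,0,0]'

```text
time_s: 14.15
eef_pos: [0.5032, 0.248, 0.2046]
eef_rot: [0.048, 0.999, 0.0, 0.0]
wrist_force: [-1.3, -1.7, 7.2]
grip_width: 0.499
grasp_force: 35.5
```

Request:
carry_out --targets '[0,0,0.01,0,0,0,0,0,0,0,0,0]'

```text
time_s: 14.35
eef_pos: [0.5034, 0.2481, 0.2044]
eef_rot: [0.048, 0.999, 0.0, 0.0]
wrist_force: [-6.0, -2.2, 20.7]
grip_width: 0.499
grasp_force: 38.0
```

Request:
carry_out --targets '[0,0,0.006,0,0,0,0,0,0,0,0,0]'

```text
time_s: 14.55
eef_pos: [0.5036, 0.2482, 0.2042]
eef_rot: [0.048, 0.999, 0.001, 0.001]
wrist_force: [-6.7, -1.8, 27.2]
grip_width: 0.499
grasp_force: 39.3
```

The steep force rise at TCP z 0.2044 is the floor, about 5 mm below first terminal contact. I'll release partly while the preload holds the pack down.

Request:
carry_out --targets '[0,0,0,0,0,0,0,0,0,0,0,0,0,0,0,0,0,0,0,0,0,0,0,0]' --gripper 56

```text
time_s: 14.95
eef_pos: [0.5031, 0.248, 0.2027]
eef_rot: [0.048, 0.999, 0.0, 0.0]
wrist_force: [0.4, 0.7, 3.0]
grip_width: 0.566
grasp_force: 5.6
```

Request:
carry_out --targets '[0,0,0,0,0,0,0,0,0,0,0,0,0,0,0,0,0,0,0,0,0,0,0,0,0,0,0,0,0,0,0,0,0,0,0,0]' --gripper 100

```text
time_s: 15.55
eef_pos: [0.503, 0.2479, 0.2027]
eef_rot: [0.048, 0.999, -0.0, -0.0]
wrist_force: [-0.2, 0.4, -0.1]
grip_width: 1.003
grasp_force: 0.0
```

Request:
carry_out --targets '[0,0,-0.1,0,0,0,0,0,-0.2,0,0,0,0,0,-0.3,0,0,0,0,0,-0.3,0,0,0,0,0,-0.3,0,0,0,0,0,-0.3,0,0,0,0,0,0,0,0,0]'

```text
time_s: 16.25
eef_pos: [0.5044, 0.2483, 0.3573]
eef_rot: [0.048, 0.999, 0.002, 0.002]
wrist_force: [0.9, -0.1, -0.4]
grip_width: 1.002
grasp_force: 0.0
```

```bash
python3 - <<'E'
from h import *
st()
T=R.from_quat([.0476,.9989,0,0]);p0=np.array([.5025,.2475,.192])
ims=[]
for n,(u,v) in dict(top=(105,150),side=(160,95)).items():
    c=shot(n);ims.append(c['frame'][v:v+110,u:u+110,::-1])
    w=cloud(c).reshape(-1,3);q=T.inv().apply(w-p0)*1000*[-1,1,-1]
    q=q[(abs(q[:,0]-6)<50)&(abs(q[:,1])<36)&(q[:,2]>10)&(q[:,2]<60)]
    t=q[q[:,2]>44];print(n,'top z',np.median(t[:,2])+192,'x',np.percentile(t[:,0],[1,99]),'y',np.percentile(t[:,1],[1,99]))
    s=q[(abs(q[:,0])<9)&(q[:,2]<40)];print('clip faces y',np.round(np.percentile(s[:,1],[2,20,80,98]),1),len(s))
cv2.imwrite('pics/end.png',cv2.resize(np.hstack(ims),(800,400),interpolation=cv2.INTER_CUBIC))
E
```

```text
time_s 16.25
eef_pos [0.5044 0.2483 0.3573]
eef_rot [0.0482 0.9988 0.002  0.0022]
wrist_force [ 0.8629 -0.125  -0.4447]
grip_width 1.002
grasp_force 0.0
top top z 241.4526394312183 x [-30.56718241  39.98319367] y [-27.90546911  26.4276152 ]
clip faces y [-29.4 -28.9  23.1  24.2] 57
side top z 241.23252961449117 x [-32.67879727  41.75797572] y [-27.60970985  24.77916361]
clip faces y [-30.7 -29.  -26.7 -15.4] 38
```

View pics/end.png

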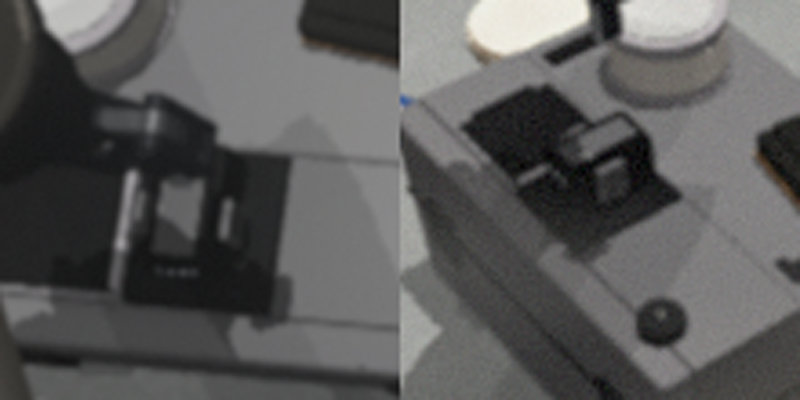

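The pack sits in the bay at about crop (180,215) in the top view, with both grey clips visibly out. Its top is 48.4 mm above the measured mouth. Held by the hooks it should be 48.5 mm, and loose it would be about 52 mm or more. The clip face at y ≈ -29 mm is at its free position, and the gripper is clear, so I'm handing in.

```bash
python3 -c "
from bench import ctrl
print(ctrl.sign_off())"
```

```text
the job is handed in; nothing more can be done
None
```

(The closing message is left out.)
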